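Lock a spring nut into the hidden notches of a T-slot rail

TASK

Fit the orange-handled spring nut into the slot of the grey metal rail: lower it in lengthwise, press it down gently against its spring and give it a quarter turn so that its ends hook under the lips. Then feel along the rail, near its middle, for the pair of notches hidden under the lips, let the nut spring up into them so that it is caught there crosswise, and let go of it. Use gentle force throughout, and leave the blue capacitor, the step gauge and the star knob where they are.

Things in the scene. Friction and masses are not known exactly. Their poses are not given: they have to be found in the camera images.
- nut_handle (a point): Centre of the orange bar handle of the loose spring nut (0.14 kg), standing upright on the table. Handle: 14 mm along the nut's x, 50 mm along its y, 30 mm high; grip it across its 14 mm. A round stem, 14 mm across, reaches from 15 to 39 mm below this point, down to the nut plate. Axes: x along the long side of the plate (so the handle stands across the plate), z up.
- nut_plate (a point): Centre of the top of the steel nut plate, 39 mm below the handle's centre. Plate: 36 mm along x, 20.5 mm along y, 8 mm thick (downward from this point). Same axes as the handle.
- nut_foot (a point): Underside of the nut's spring foot when free, 65 mm below the handle's centre (26 mm below the plate's top). Foot: 32 mm along x, 18 mm along y. It can be pushed up 14 mm towards the plate against its spring: 2 N to start, then 0.5 N more per mm (9 N at 14 mm, where it stops hard).
- rail: Fixed grey metal T-slot rail, 66 mm wide (x), 200 mm long (y), black blocks closing the last 15 mm at each end. Origin: centre of its underside, on the table; y along the slot, z up. Slot along the middle (x = 0), open upward, 22.5 mm wide, 170 mm long. Heights above the origin: channel floor 5 mm, underside of lips 23 mm, top of lips 31 mm. Channel 56 mm wide below the lips.
- rail_top (a point): Centre of the slot at the top of the lips, 31 mm above the rail's origin, same axes. The nut can turn once its plate's top is below the lips' underside (handle centre less than 62 mm above the rail's origin; 56 mm with the spring at its hard stop). Crosswise, drawn up against the plain underside of the lips, the handle centre is at 62 mm.
- rail_lip (a point): Middle of the slot at the lips' underside, 23 mm above the rail's origin, same axes. In the underside of both lips, facing each other, is one notch, 25 mm long (y), 4 mm deep, for the crosswise plate. Its middle lies anywhere from y = -24 to +24 mm: not measured, hidden, to be felt for. Caught in it, the handle centre is at 66 mm and the spring still lifts the nut with about 4 N.
- capacitor_mid (a point): Bystander: centre of a loose dark blue upright cylindrical capacitor, 25 mm across, 46 mm high.
- step_gauge_mid (a point): Bystander: centre of a loose light metal stepped gauge, 26 x 68 x 24 mm high.
- clamp_knob_mid (a point): Bystander: centre of a loose black star knob standing on its head, stud up, 36 mm across, 38 mm high.
There are look-alikes about, which are no part of the job. There is more than one size of the part that bears nut_handle; the job needs the smaller.

How it is judged:
By the outcome, as a careful person would: the job done as asked, in the order asked, and still so for the second after the job is handed in, with the robot touching nothing.
It also fails if it takes over 64 s, if anything falls off the work surface, if the arm or the gripper's body presses on something with over 40 N, if the wrist force passes 120 N, or if a joint passes its speed limit or range.

ROBOT

A 6-joint arm with a two-finger parallel gripper is mounted at the origin on the work surface; the furniture and walls round the work are solid. World frame = base frame: x ahead of the robot, y to its left, z up, the work surface at z = 0. Lengths are in mm, angles in degrees, forces in N, time in s.
With the tool pointing down it reaches from about 325 to 900 mm from the base axis. Payload 6.1 kg.
Tool frame: the origin (TCP) lies at the very end of the fingers, on their centre line; the grasp point (between the pads) lies 19 mm behind it; z points along the fingers, y is the line along which they close (so a half turn about z gives the same grasp; the last joint's range is limited). The gripper opens to 87 mm and grips with 3 to 60 N. Pads are 19 mm wide; open, the fingers measure 117 mm over their backs; the gripper's body (75 mm by 190 mm) begins 51 mm behind the grasp point.
Start: joints at [-71.797, 12.628, 87.462, -0, 79.91, -7.225], TCP at [268.351, -564.45, 222.538] pointing down, gripper open.
Joint ranges: [-170.65, 170.65], [-52.31, 119.04], [5.05, 147.46], [-71.25, 251.25], [11.57, 151.72], [-153.62, 153.62]. Speed limits (degrees/s): [147.25, 147.25, 172.46, 180, 180, 180].

INTERFACE

Orientations are given as a 3x3 rotation matrix whose columns are the frame's x, y, z axes.
In Python, from rig import ctrl gives the robot as it stands. The module is installed in compiled form; this text tells all that it offers.
- The arm moves only by the tool move_arm, never from a script. Its argument "motion" is a list of rows, each a list of 7 numbers: the shift along the tool's x, y, z in mm, then the turn, a rotation vector about the tool's x, y, z in rad, then the closure, from 0 (fully open) to 1 (shut). In form: [[dx, dy, dz, rx, ry, rz, gripper], ...]. A call has 1 to 12 rows; each row shifts and turns the commanded pose from where the row before left it, along the tool's axes as they then stand; what a row does not reach is not made up. A row lasts 1/10 s, in which the tool goes at most 50 mm and 8.59 degrees, less where a joint would pass 70% of its speed; a pose out of reach is approached as far as the arm can. A call is refused whole if a number of a shift passes 50 or a number of a turn 0.15, either way. A call with a gripper value outside its range is refused whole. The fingers move at their own pace and stop on an object; "squeeze" is the grip in N (left out, the last holds). Time passes only in rows, so rows that do not move let the fingers close. It gives the time, the measured TCP pose, the force, the opening and the grip force at its end, in the units of the state.
- ctrl.read_state(): the state, without advancing time (a new reading comes with each control period).
- ctrl.get_image(name): name is "scene" or "side" or "wrist"; returns a dict with "frame" (400x640x3 uint8, blue, green, red), "range_z" (400x640 float32, mm along the optical axis (not along the pixel's ray), 0 where there is no reading), "fx", "fy", "cx", "cy" (pixels), "rvec" (rotation vector, rad) and "tvec" (3), from world to camera coordinates, as OpenCV has them. Camera axes: x right, y down, z forward; pixel columns grow to the right and rows downward; lengths in mm; the calibration is good to about 2 mm. A picture is of the moment at which its call begins.
- ctrl.job_done(): hands the job in; it is judged then, once.
The state is a dict: "time_s": time; "qpos": joint angles; "qvel": joint speeds; "joint_torque": joint torques, N m; "ee_pos": TCP position; "ee_rot": TCP orientation; "contact_force": force on the tool from outside, world axes, zero at the start; "ft_torque": the same for the moment, N m; "width": finger opening in mm; "grip_force": force on a finger pad.
Only numpy, scipy, OpenCV 4.12 (cv2) and the standard library are available. Lean on these libraries where they do the work, as an engineer would, in place of code of your own. Each camera call takes 0.05 s, during which the arm holds its last target. There are 200 camera calls.

## Working session

There is one attempt and no reset: what is moved stays moved. The work goes in short steps, Python scripts to look and compute and a tool call to move; the robot and the scene stay as the last step left them, time stands still between calls to the robot, and variables do not carry over. Pictures are saved under pics/ and viewed, at most 10 in all, crops included, and the job is handed in when it is done.

Besides the shell and the picture viewer there is one more tool, called after ">>>" as a command line: name --pt "numbers of a row" for each row, then --argument value for the rest. move_arm: Moves the arm, as the interface text tells. Its arguments: {"type":"object","properties":{"motion":{"type":"array"},"squeeze":{"type":"number"}},"required":["motion"]}

```bash
mkdir -p pics; cat > h.py <<'E'
from rig import ctrl
import numpy as np, cv2
def grab(n):
    d=ctrl.get_image(n); return d
def world(d,u,v,z=None):
    R=cv2.Rodrigues(np.array(d['rvec'],float))[0]; t=np.array(d['tvec'],float).ravel()
    u=np.atleast_1d(u).astype(float); v=np.atleast_1d(v).astype(float)
    ray=np.stack([(u-d['cx'])/d['fx'],(v-d['cy'])/d['fy'],np.ones_like(u)],1)
    C=-R.T@t; w=ray@R
    if z is None:
        zz=d['range_z'][v.astype(int),u.astype(int)][:,None]; return C+w*zz
    return C+w*((z-C[2])/w[:,2:])
def rays(d,u,v):
    R=cv2.Rodrigues(np.array(d['rvec'],float))[0]; t=np.array(d['tvec'],float).ravel()
    w=R.T@np.array([(u-d['cx'])/d['fx'],(v-d['cy'])/d['fy'],1.]); return -R.T@t,w/np.linalg.norm(w)
def meet(a,b):
    A=[];B=[]
    for C,w in(a,b):
        P=np.eye(3)-np.outer(w,w);A.append(P);B.append(P@C)
    return np.linalg.lstsq(np.vstack(A),np.hstack(B),rcond=None)[0]
E
python3 - <<'E'
from h import *
import pickle
D={n:grab(n) for n in("scene","side","wrist")}
pickle.dump(D,open('d0.pkl','wb'))
for n,d in D.items(): cv2.imwrite(f'pics/{n}0.png',d['frame'])
print(ctrl.read_state())
E
```

```text
{'time_s': 0.15, 'qpos': array([-7.17982066e+01,  1.26672528e+01,  8.75113173e+01,  7.76414143e-04,
        7.99073415e+01, -7.22403303e+00]), 'qvel': array([-0.02736613, -0.09883683, -0.24050049, -0.04726771,  0.01663088,
        0.04677078]), 'joint_torque': array([-1.28418626e-03, -4.95192218e+01, -3.87881541e+01,  7.00202957e-02,
        5.30995801e-02, -8.43476960e-05]), 'ee_pos': array([ 268.20177479, -564.01066777,  221.6570485 ]), 'ee_rot': array([[ 9.03142926e-01,  4.29339781e-01, -4.55698313e-04],
       [ 4.29339976e-01, -9.03141819e-01,  1.42857872e-03],
       [ 2.01785472e-04, -1.48586027e-03, -9.99998876e-01]]), 'contact_force': array([-0.47217119,  0.1481227 ,  0.2450867 ]), 'ft_torque': array([ 0.01626271, -0.00882263, -0.01006965]), 'grip_force': 0.0, 'width': 86.72664995597803}
```

View pics/scene0.png

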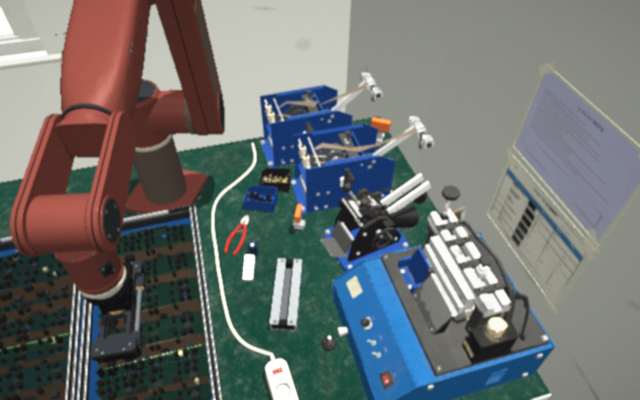

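View pics/side0.png

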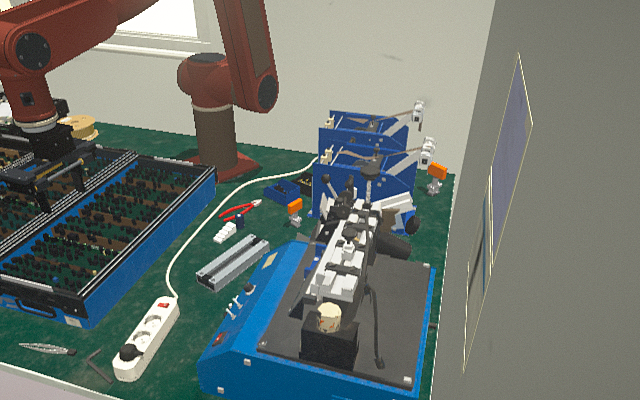

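The scene view shows the rail at (286,293), the near orange nut at (299,213) and another orange nut by the blue frames at (380,125). The capacitor is at (253,247), the gauge at (249,267) and the star knob at (328,342). The side view shows the nuts at (295,207) and (437,170), and the rail at (233,262).

```bash
python3 - <<'E'
from h import *
import pickle
D=pickle.load(open('d0.pkl','rb'))
for n in("scene","side"):
    d=D[n];hsv=cv2.cvtColor(d['frame'],cv2.COLOR_BGR2HSV)
    m=cv2.inRange(hsv,(8,150,150),(18,255,255))
    k,l,s,c=cv2.connectedComponentsWithStats(m)
    for i in range(1,k):
        if s[i,4]<25: continue
        v,u=np.where(l==i);P=world(d,u,v);P=P[d['range_z'][v,u]>0]
        print(n,c[i],s[i],np.round(np.median(P,0)),np.round(np.percentile(P,3,0)),np.round(np.percentile(P,97,0)))
    # rail points by height
    v,u=np.mgrid[0:400,0:640];u=u.ravel();v=v.ravel();ok=d['range_z'].ravel()>0;u=u[ok];v=v[ok];P=world(d,u,v)
    x0,x1,y0,y1=(262,308,250,335) if n=="scene" else (188,276,228,296)
    s=(u>x0)&(u<x1)&(v>y0)&(v<y1)
    Q=P[s];print('table z',np.round(np.percentile(Q[:,2],[5,25,50,75,95,99]),1))
    T=Q[(Q[:,2]>26)&(Q[:,2]<38)]
    r=cv2.minAreaRect(T[:,:2].astype(np.float32));print('rail',r,np.median(T,0),len(T))
    cr=d['frame'][max(0,y0-80):y1+10,x0-60:x1+70];cv2.imwrite(f'pics/{n}_c.png',cv2.resize(cr,None,fx=3,fy=3,interpolation=2))
    a=cv2.resize(cr,(400,400)); globals().setdefault('L',[]).append(a)
cv2.imwrite('pics/crop0.png',np.hstack(L))
print(D['side']['fx'],[np.round(rays(D[n],320,200)[0]) for n in("scene","side")])
E
```

```text
scene [380.67231638 123.55932203] [371 117  20  14 177] [626. 401.  93.] [596. 395.  -1.] [654. 551. 105.]
scene [297.43181818 212.89772727] [294 205   7  17  88] [457. -49.  76.] [426. -66.  -3.] [465.  30.  81.]
table z [-4.9 -2.1  1.3 27.3 31.1 33.1]
rail ((489.90936279296875, -277.5224609375), (66.01885986328125, 203.40721130371094), 11.365193367004395) [ 491.89537658 -286.80705728   29.25970029] 1104
side [437.33640553 170.44700461] [428 162  19  18 217] [633. 403.  90.] [600. 397.  70.] [658. 415. 105.]
side [294.65306122 206.08163265] [288 198  14  17 147] [462. -42.  70.] [360. -64.   3.] [466.  29.  80.]
table z [ -2.7  -0.5   5.3  30.7 158.3 168.4]
rail ((489.65576171875, -274.8359069824219), (70.4740219116211, 204.0662078857422), 10.744537353515625) [ 493.65342058 -285.12984947   30.16976261] 1055
471.3107036001685 [array([ 733., -914., 1090.]), array([1313., -768.,  806.])]
```

View pics/crop0.png

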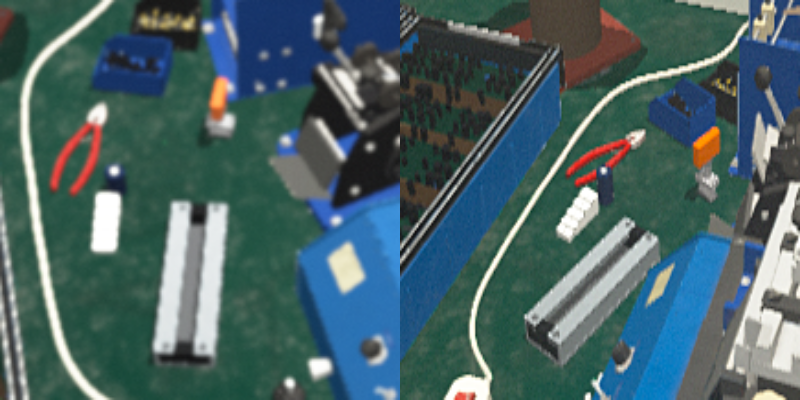

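The crop shows the near nut standing upright, with its handle top at about 80 mm, so it is the small one (the other tops out at 105 mm). The rail is clear. Next I need the clearances for the gripper body.

```bash
python3 - <<'E'
from h import *
import pickle
D=pickle.load(open('d0.pkl','rb'))
H=np.full((12*2,18*2),-9.)
Ps=[]
for n in("scene","side"):
    d=D[n]
    v,u=np.where(d['range_z']>0);P=world(d,u,v);Ps.append(P)
P=np.vstack(Ps)
# rows y from 80 to -420, columns x 260..760, step 25, max height
print('x   ',list(range(260,760,25)))
for y in range(100,-420,-25):
    r=[]
    for x in range(260,760,25):
        s=P[(abs(P[:,0]-x)<12.5)&(abs(P[:,1]-y)<12.5)]
        r.append(int(np.percentile(s[:,2],95)) if len(s)>2 else -99)
    print(y,' '.join('%4d'%a for a in r))
# nut handle top pts
d=D['side'];
for n in("scene","side"):
    d=D[n];hsv=cv2.cvtColor(d['frame'],cv2.COLOR_BGR2HSV)
    v,u=np.where(cv2.inRange(hsv,(8,150,150),(18,255,255))>0)
    Q=world(d,u,v);Q=Q[(abs(Q[:,0]-458)<30)&(abs(Q[:,1]+45)<45)&(Q[:,2]>45)]
    print(n,cv2.minAreaRect(Q[:,:2].astype(np.float32)),Q.mean(0),Q.max(0))
E
```

```text
x    [260, 285, 310, 335, 360, 385, 410, 435, 460, 485, 510, 535, 560, 585, 610, 635, 660, 685, 710, 735]
100    0   20   19   42   40   41    8  178  187  189  -99  209  215  220  229  239  259  273  285  -99
75   -2   37   42   42   40    2    3  178  185  175  187  187  186  183  -99  -99  -99  116  126  -99
50   29   40   42   40   41    0    1    6  171  185  185  183  172  176  -99  -99  -99  -99  -99   82
25   21   19   22   19   41    1    1    7  177  180  155    0    1  177  176  -99  143  -99  -99  204
0   22   38   41   42   41    1    1    0    3    1    0    0    0  133  -99  178  160  158  189  200
-25    1    2    1    1    1    2    2   22   79    3    0    9  125  142  157  189  179  174  184  190
-50  664   10    8    2    1    1    2   25   78   22    1   17   87  230  230  184  184  183  174  182
-75  678   11    9    2    1    1    2    1   76    1    1   10   63  228  227  182  185  190  156  158
-100    1    9   10    1    1    1    1    2    2    1    0   43   43   74  175  176  165  150  143  137
-125    7   11   11    1    0    1    1    1    1    1    1   
[... 874 characters left out ...]
164  169
-350  635  107  105    7    4    1    1    2   29   32   31   31    1    1    1    1  117  135  153  168
-375  629  623  106  105    7    2    1    1    1   32   30   30    2    1   11   37   97  124  152  161
-400  633  629  107  106    2    8    2    1    1    1    1    1    1    1    9   18    1  113  145  152
scene ((456.8291015625, -43.6961669921875), (13.886664390563965, 47.328636169433594), 8.2766695022583) [457.74548286 -48.87668208  73.85420899] [465.51741298 -21.03904645  81.62727846]
side ((457.49090576171875, -38.874908447265625), (16.441192626953125, 53.965049743652344), 2.962568998336792) [460.86871815 -42.7521006   69.01000631] [466.776656   -12.05914417  81.68064878]
```

>>> move_arm --pt "20 -19 -4 0 0 0 0" --pt "35 -34 -4 0 0 0 0" --pt "35 -34 -4 0 0 0 0" --pt "35 -34 -4 0 0 0 0" --pt "35 -34 -4 0 0 0 0" --pt "35 -34 -4 0 0 0 0" --pt "35 -34 -4 0 0 0 0" --pt "35 -34 0 0 0 0 0" --pt "35 -34 0 0 0 0 0" --pt "35 -34 0 0 0 0 0" --pt "35 -34 0 0 0 0 0" --pt "17 -15 0 0 0 0 0"

```text
time_s: 1.35
ee_pos: [457.7, -57.0, 250.5]
ee_rot: [[0.902, 0.432, 0.0], [0.432, -0.902, 0.001], [0.001, -0.001, -1.0]]
contact_force: [0.2, 0.0, -0.3]
width: 86.8
grip_force: 0.0
```

>>> move_arm --pt "0 0 0 0 0 -0.15 0" --pt "0 0 0 0 0 -0.15 0" --pt "0 0 0 0 0 -0.15 0" --pt "0 0 0 0 0 -0.15 0" --pt "0 0 0 0 0 -0.15 0" --pt "0 0 0 0 0 -0.15 0" --pt "0 0 0 0 0 -0.15 0" --pt "0 0 0 0 0 -0.15 0" --pt "0 0 0 0 0 0 0" --pt "0 0 0 0 0 0 0"

```text
time_s: 2.35
ee_pos: [457.1, -60.5, 250.4]
ee_rot: [[-0.069, 0.998, -0.0], [0.998, 0.069, 0.0], [0.0, -0.0, -1.0]]
contact_force: [-0.5, 0.3, 0.8]
width: 87.0
grip_force: 0.0
```

```bash
cat > nut.py <<'E'
from h import *
def orange(d,lo=(6,120,100)):
    m=cv2.inRange(cv2.cvtColor(d['frame'],cv2.COLOR_BGR2HSV),lo,(20,255,255))
    k,l,s,c=cv2.connectedComponentsWithStats(m)
    return [(l==i) for i in range(1,k) if s[i,4]>60]
E
python3 - <<'E'
from nut import *
d=grab('wrist');cv2.imwrite('pics/w1.png',d['frame'])
s=ctrl.read_state();print(s['ee_pos'],s['ee_rot'],s['qpos'],s['time_s'])
for m in orange(d):
    v,u=np.where(m);P=world(d,u,v);P=P[d['range_z'][v,u]>0]
    print(u.mean(),v.mean(),len(u),P.mean(0),P.max(0))
    T=P[P[:,2]>P[:,2].max()-6];print(cv2.minAreaRect(T[:,:2].astype(np.float32)),T[:,2].mean())
v,u=np.where(d['range_z']>0);P=world(d,u,v);print(rays(d,320,200))
Q=P[(P[:,1]>-90)&(P[:,1]<10)&(P[:,2]>95)&(P[:,0]<600)]
for y in range(-90,10,10):
    q=Q[abs(Q[:,1]-y-5)<5]; print(y+5,q[:,0].min() if len(q) else None, q[q[:,0].argmin()] if len(q) else None)
E
```

```text
[457.16918455 -60.46761094 250.38940566] [[-6.92594758e-02  9.97598651e-01 -2.37509862e-04]
 [ 9.97598671e-01  6.92595032e-02  1.09147516e-04]
 [ 1.25335230e-04 -2.29380023e-04 -9.99999966e-01]] [-1.73495381e+01 -1.15140232e+01  1.08792345e+02  1.92662827e-03
  8.27365324e+01 -2.13212379e+01] 2.4
316.61538461538464 171.2849002849003 351 [455.29064433 -42.18116569  75.92987003] [463.97370537 -11.63384797  82.53662032]
((455.17535400390625, -36.76569366455078), (13.808448791503906, 49.70280075073242), 6.369545936584473) 80.28446451047877
(array([452.52326247,  16.71813379, 413.44863244]), array([ 0.02638547, -0.26619021, -0.96355933]))
-85 507.13708461478484 [507.13708461 -83.27882746 326.07072555]
-75 409.51755220921024 [409.51755221 -71.04199108 308.19696666]
-65 408.8196508655875 [408.81965087 -61.28087659 310.72519342]
-55 400.19214250611293 [400.19214251 -53.07240449 293.56377564]
-45 375.7637906713978 [375.76379067 -42.03068981 341.638639  ]
-35 374.65592921794973 [374.65592922 -30.16265711 348.08423659]
-25 368.3278058728551 [368.32780587 -29.27612805 332.69841319]
-15 502.5060073042407 [502.5060073  -19.24756257 343.07128199]
-5 576.3002434453412 [576.30024345  -9.72939205 110.72640229]
5 588.0296531566961 [5.88029653e+02 1.75575847e-01 1.10352712e+02]
```

View pics/w1.png

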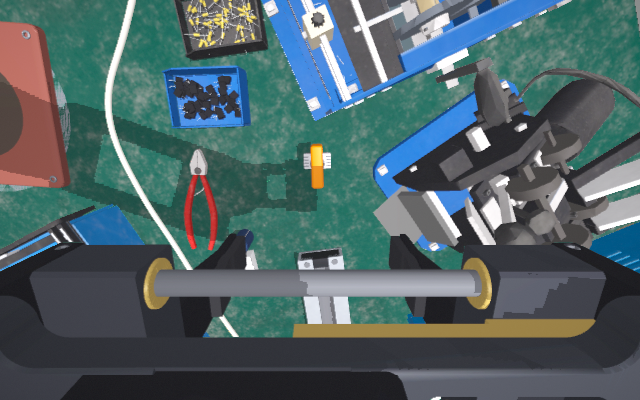

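The wrist view shows the nut at (317,165), standing freely. There is a grey bracket at (420,220) and a machine on its right. The rail end is at (322,262), and its long edges are mostly hidden by the gripper.

```bash
python3 - <<'E'
from nut import *
d=grab('wrist')
for m in orange(d):
    v,u=np.where(m)
    if abs(u.mean()-317)>10: continue
    rows=np.unique(v);c=np.array([[u[v==r].min()-.0,u[v==r].max()+1,r+.5] for r in rows])
    print(c.astype(int).tolist())
    L=world(d,c[:,0],c[:,2],80);R=world(d,c[:,1],c[:,2],80);M=(L+R)/2
    p=np.polyfit(M[2:-2,1],M[2:-2,0],1);print('dx/dy',p[0],np.degrees(np.arctan(-p[0])),'width',np.median(R[:,0]-L[:,0]),'y range',M[:,1].min(),M[:,1].max(),'x mid',np.polyval(p,-38))
v,u=np.where(d['range_z']>0);P=world(d,u,v)
Q=P[(P[:,1]>-90)&(P[:,1]<10)&(P[:,2]>100)&(P[:,2]<180)&(P[:,0]<640)&(P[:,0]>480)]
for y in range(-90,10,10):
    q=Q[abs(Q[:,1]-y-5)<5]
    if len(q):print(y+5,np.round(q[q[:,0].argsort()[:3]]).tolist())
print('plate',)
E
```

```text
[[312, 322, 144], [311, 322, 145], [311, 322, 146], [310, 323, 147], [310, 323, 148], [310, 323, 149], [310, 323, 150], [310, 323, 151], [310, 323, 152], [311, 323, 153], [311, 312, 154], [311, 312, 155], [311, 312, 156], [311, 312, 157], [311, 312, 158], [311, 323, 159], [311, 323, 160], [311, 323, 161], [311, 323, 162], [311, 323, 163], [311, 323, 164], [311, 323, 165], [311, 323, 166], [311, 323, 167], [311, 323, 168], [311, 323, 169], [311, 323, 170], [311, 323, 171], [311, 323, 172], [311, 323, 173], [311, 323, 174], [311, 324, 175], [311, 324, 176], [311, 324, 177], [311, 324, 178], [311, 324, 179], [311, 324, 180], [311, 324, 181], [312, 324, 182], [312, 324, 183], [312, 324, 184], [312, 324, 185], [312, 324, 186], [312, 323, 187], [314, 319, 188]]
dx/dy -0.14931660779072384 8.492467899076889 width 13.7806828922146 y range -61.76755762236348 -11.144953855347186 x mid 455.09980468788314
-85 [[617.0, -81.0, 169.0], [618.0, -81.0, 168.0], [619.0, -81.0, 165.0]]
-75 [[598.0, -70.0, 178.0], [599.0, -71.0, 176.0], [599.0, -72.0, 178.0]]
-65 [[590.0, -61.0, 178.0], [590.0, -60.0, 177.0], [590.0, -61.0, 178.0]]
-55 [[579.0, -50.0, 101.0], [586.0, -55.0, 177.0], [586.0, -56.0, 178.0]]
-45 [[573.0, -42.0, 102.0], [573.0, -44.0, 101.0], [573.0, -43.0, 103.0]]
-35 [[576.0, -40.0, 103.0], [577.0, -40.0, 113.0], [577.0, -40.0, 108.0]]
-25 [[572.0, -20.0, 110.0], [573.0, -20.0, 117.0], [573.0, -20.0, 125.0]]
-15 [[570.0, -17.0, 121.0], [570.0, -17.0, 116.0], [570.0, -16.0, 110.0]]
-5 [[576.0, -10.0, 109.0], [576.0, -10.0, 119.0], [576.0, -10.0, 111.0]]
5 [[589.0, 1.0, 114.0], [589.0, 0.0, 109.0], [589.0, 0.0, 111.0]]
plate
```

>>> move_arm --pt "12 0 10 0 0 -0.035 0" --pt "11.6 0 30 0 0 0 0" --pt "0 0 40 0 0 0 0.3" --pt "0 0 40 0 0 0 0.3" --pt "0 0 35 0 0 0 0.3" --pt "0 0 25 0 0 0 0.3" --pt "0 0 15 0 0 0 0.3" --pt "0 0 6 0 0 0 0.3" --pt "0 0 0 0 0 0 0.3" --pt "0 0 0 0 0 0 0.3" --squeeze 25

```text
time_s: 3.45
ee_pos: [455.7, -36.9, 50.2]
ee_rot: [[-0.108, 0.994, 0.001], [0.994, 0.108, -0.0], [-0.0, 0.001, -1.0]]
contact_force: [-0.4, -1.0, 0.5]
width: 60.8
grip_force: 0.0
```

```bash
python3 - <<'E'
from nut import *
d=grab('wrist');e=grab('side');cv2.imwrite('pics/w2.png',np.hstack([d['frame'][100:400,170:470],cv2.resize(e['frame'][150:270,240:360],(300,300))]))
E
```

```text
(no output)
```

View pics/w2.png

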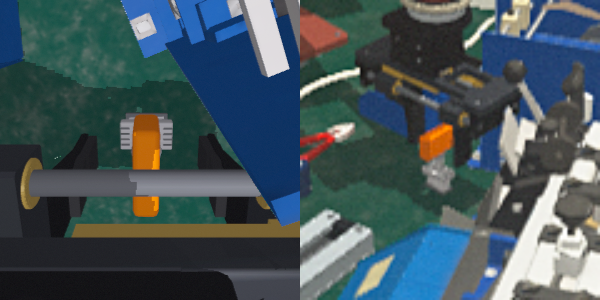

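The left half shows the handle midway between the fingers at crop (147,165); the right half shows it from the side, clear of everything. I'll close on it and lift.

>>> move_arm --pt "0 0 0 0 0 0 0.8" --pt "0 0 0 0 0 0 1" --pt "0 0 0 0 0 0 1" --pt "0 0 0 0 0 0 1" --pt "0 0 0 0 0 0 1" --pt "0 0 0 0 0 0 1" --pt "0 0 0 0 0 0 1" --pt "0 0 0 0 0 0 1" --squeeze 25

```text
time_s: 4.35
ee_pos: [455.1, -37.0, 49.4]
ee_rot: [[-0.108, 0.994, -0.0], [0.994, 0.108, 0.0], [0.0, -0.0, -1.0]]
contact_force: [0.5, 0.7, 0.0]
width: 13.7
grip_force: 25.0
```

>>> move_arm --pt "0 0 -10 0 0 0 1" --pt "0 0 -30 0 0 0 1" --pt "0 0 -40 0 0 0 1" --pt "0 0 -40 0 0 0 1" --pt "0 0 -30 0 0 0 1" --pt "0 0 -10 0 0 0 1" --pt "0 0 0 0 0 0 1" --pt "0 0 0 0 0 0 1"

```text
time_s: 5.15
ee_pos: [454.2, -36.8, 207.9]
ee_rot: [[-0.108, 0.994, -0.002], [0.994, 0.108, 0.001], [0.001, -0.002, -1.0]]
contact_force: [-0.4, -0.5, -1.5]
width: 13.9
grip_force: 25.0
```

>>> move_arm --pt "-21 -6 0 0 0 0 1" --pt "-41 -12 0 0 0 0 1" --pt "-41 -12 0 0 0 0 1" --pt "-41 -12 0 0 0 0 1" --pt "-41 -12 0 0 0 0 1" --pt "-41 -12 0 0 0 0 1" --pt "-20 -5 0 0 0 0.149 1" --pt "0 0 0 0 0 0.149 1" --pt "0 0 0 0 0 0.149 1" --pt "0 0 0 0 0 0.149 1" --pt "0 0 0 0 0 0.149 1" --pt "0 0 0 0 0 0.149 1"

```text
time_s: 6.35
ee_pos: [409.8, -288.2, 206.4]
ee_rot: [[0.712, 0.702, -0.004], [0.702, -0.712, 0.004], [-0.0, -0.005, -1.0]]
contact_force: [0.4, 0.3, -1.1]
width: 14.0
grip_force: 25.0
```

>>> move_arm --pt "0 0 0 0 0 0.149 1" --pt "0 0 0 0 0 0.149 1" --pt "0 0 0 0 0 0.149 1" --pt "0 0 0 0 0 0.149 1" --pt "0 0 0 0 0 0 1" --pt "0 0 0 0 0 0 1"

```text
time_s: 6.95
ee_pos: [410.3, -288.5, 207.6]
ee_rot: [[0.981, 0.192, -0.002], [0.192, -0.981, 0.002], [-0.002, -0.003, -1.0]]
contact_force: [-0.0, -0.6, -1.6]
width: 14.3
grip_force: 25.0
```

```bash
python3 - <<'E'
from nut import *
import pickle
d=grab('wrist');cv2.imwrite('pics/w3.png',d['frame']);pickle.dump(d,open('w3.pkl','wb'))
s=ctrl.read_state();print(s['ee_pos'],s['ee_rot'],s['qpos'],s['time_s'])
print(rays(d,320,200))
v,u=np.where(d['range_z']>0);P=world(d,u,v)
T=P[(P[:,2]>26)&(P[:,2]<36)&(abs(P[:,0]-490)<70)&(abs(P[:,1]+277)<120)]
print(len(T),cv2.minAreaRect(T[:,:2].astype(np.float32)),np.median(T[:,2]))
E
```

```text
[ 410.49539675 -288.70244262  208.05253989] [[ 0.98154498  0.19122224 -0.00187283]
 [ 0.19122556 -0.98154448  0.00179295]
 [-0.00149542 -0.00211799 -0.99999664]] [-4.41288938e+01 -3.67171612e+00  1.06329413e+02 -1.00182876e-03
  7.74908521e+01  3.48470873e+01] 7.0
(array([ 486.86284294, -273.71771777,  370.53620446]), array([-0.26567534, -0.05659637, -0.96239985]))
7972 ((488.4000549316406, -273.92486572265625), (66.16976928710938, 200.32505798339844), 11.523494720458984) 31.869588292880138
```

View pics/w3.png

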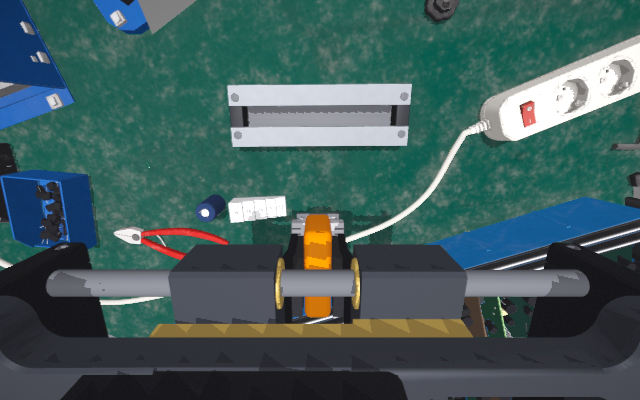

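The rail is fully visible: lips at v 85–107 and 127–146, end blocks at u≈237 and 403. The handle is held at (317,265), with plate edges visible beside it. Next I fit the slot edges and find where the handle sits in the grip.

```bash
python3 - <<'E'
from nut import *
import pickle
d=pickle.load(open('w3.pkl','rb'));s=ctrl.read_state();p=s['ee_pos'];Rt=s['ee_rot']
g=cv2.cvtColor(d['frame'],cv2.COLOR_BGR2GRAY).astype(float);g=cv2.GaussianBlur(g,(3,3),0)
print(g[78:152,320].astype(int).tolist())
cols=np.arange(255,390,3)
E={}
for name,(a,b),sg in(('top',(80,92),1),('in1',(100,112),-1),('in2',(120,132),1),('bot',(140,152),-1)):
    ed=[]
    for c in cols:
        k=np.diff(g[a:b,c])*sg; i=k.argmax(); w=np.clip(k[max(0,i-2):i+3],0,None); j=(np.arange(max(0,i-2),max(0,i-2)+len(w))*w).sum()/w.sum()
        ed.append(a+j+.5+.5)
    W=world(d,cols+.5,np.array(ed),31); q=np.polyfit(W[:,1],W[:,0],1);r=np.abs(W[:,0]-np.polyval(q,W[:,1]));q=np.polyfit(W[r<1.5,1],W[r<1.5,0],1)
    print(name,np.mean(ed),'x at y=-274: %.2f yaw %.2f res %.2f'%(np.polyval(q,-274),np.degrees(np.arctan(-q[0])),np.median(r)))
# ends
row=g[96,215:425];k=np.diff(row);print('ends px',215+k[:30].argmax()+1,215+150+k[150:].argmin()+1)
print(np.round(world(d,[215+k[:30].argmax()+1,215+150+k[150:].argmin()+1],[96.5,96.5],31),1))
# handle
m=max(orange(d),key=lambda m:m.sum());v,u=np.where(m)
for c in range(308,328,3): print(c,v[u==c].min(),v[u==c].max(),end='; ')
z=p[2]+15.6+15
for vv in (v.min(),v.max()+1):
    print(vv,(world(d,317,vv,z)[0]-p)@Rt)
fr=d['frame'][195:330,270:365];cv2.imwrite('pics/h3.png',cv2.resize(fr,None,fx=4,fy=4,interpolation=0))
E
```

```text
[83, 79, 79, 80, 83, 101, 150, 200, 217, 216, 216, 216, 216, 216, 216, 216, 216, 215, 215, 215, 215, 215, 215, 215, 216, 216, 199, 155, 119, 109, 108, 108, 110, 121, 142, 156, 158, 158, 159, 159, 159, 158, 158, 158, 158, 157, 155, 154, 167, 197, 214, 215, 215, 215, 215, 215, 214, 214, 214, 214, 213, 213, 213, 213, 214, 214, 213, 182, 112, 65, 59, 62, 68, 80]
top 84.40659248847675 x at y=-274: 521.71 yaw 11.50 res 0.08
in1 105.33871212879235 x at y=-274: 499.78 yaw 11.50 res 0.05
in2 126.93821658447479 x at y=-274: 476.28 yaw 11.27 res 0.14
bot 146.2273839178805 x at y=-274: 454.44 yaw 11.45 res 0.07
ends px 228 411
[[ 489.3 -172.    31. ]
 [ 527.5 -368.4   31. ]]
308 216 269; 311 215 269; 314 215 269; 317 215 269; 320 215 269; 323 215 269; 326 215 269; 215 [ 33.13424314  -0.92715828 -30.64768875]
270 [  3.85458801  -0.93031299 -30.60389668]
```

View pics/h3.png

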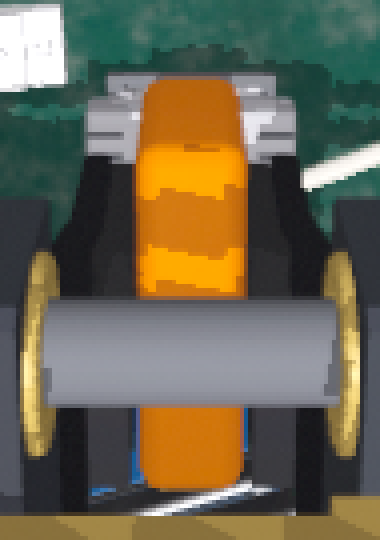

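```bash
python3 - <<'E'
from nut import *
import pickle
d=pickle.load(open('w3.pkl','rb'));p=np.array([410.495,-288.702,208.05]);Rt=ctrl.read_state()['ee_rot']
for vv,h in((231.2,30.6),(317.5,30.6),(215,.6)):
    print(vv,np.round((world(d,317,vv,p[2]+h)[0]-p)@Rt,1))
yaw=np.degrees(np.arctan2(Rt[1,1],Rt[0,1]));print(yaw)
t=np.array([488.1,-274.3,100])-p;print(t@Rt,'qpos',ctrl.read_state()['qpos'])
# plate edges: gradient columns along v at u 300..304 / 330..335
g=cv2.cvtColor(d['frame'],cv2.COLOR_BGR2GRAY)
for c in (294,297,299,301,334,337,340): print(c,g[208:240,c].tolist())
for vv in(213,213.5,219,220): print(vv,[ np.round((world(d,301,vv,p[2]+h)[0]-p)@Rt,1).tolist() for h in(-23.4,-31.4,-49.4)])
E
```

```text
231.2 [ 24.9  -0.9 -30.6]
317.5 [-24.4  -0.9 -30.6]
215 [23.  -1.  -0.6]
-78.9758536275293
[ 79.08840837   0.93244765 107.93011782] qpos [-4.41288938e+01 -3.67171612e+00  1.06329413e+02 -1.00182876e-03
  7.74908521e+01  3.48470873e+01]
294 [77, 75, 58, 55, 55, 55, 57, 62, 63, 61, 68, 101, 125, 128, 139, 169, 179, 178, 174, 172, 97, 129, 178, 177, 172, 105, 28, 26, 26, 27, 26, 26]
297 [75, 76, 73, 52, 61, 85, 144, 147, 145, 142, 105, 123, 128, 128, 138, 169, 178, 177, 174, 172, 98, 130, 178, 177, 174, 131, 43, 57, 27, 29, 28, 26]
299 [75, 73, 71, 53, 58, 85, 145, 150, 148, 150, 156, 130, 145, 128, 140, 169, 178, 178, 174, 171, 96, 130, 178, 176, 173, 133, 103, 122, 38, 37, 39, 38]
301 [75, 74, 56, 51, 56, 97, 145, 148, 113, 129, 194, 166, 145, 132, 138, 169, 178, 178, 175, 176, 177, 176, 178, 177, 177, 176, 171, 140, 39, 38, 37, 39]
334 [80, 82, 86, 63, 66, 98, 149, 150, 162, 223, 164, 136, 146, 152, 172, 223, 232, 232, 225, 224, 192, 154, 177, 177, 175, 152, 151, 136, 37, 37, 38, 38]
337 [78, 75, 54, 56, 59, 85, 148, 150, 148, 147, 146, 127, 147, 152, 172, 222, 226, 224, 174, 170, 92, 113, 177, 177, 173, 131, 83, 113, 66, 35, 37, 36]
340 [76, 78, 74, 53, 55, 60, 65, 68, 63, 57, 62, 107, 144, 127, 135, 166, 175, 175, 174, 171, 93, 113, 177, 177, 172, 106, 24, 27, 28, 26, 28, 26]
213 [[16.3, -11.8, 23.4], [13.7, -12.3, 31.4], [7.8, -13.4, 49.4]]
213.5 [[16.0, -11.9, 23.4], [13.3, -12.3, 31.4], [7.4, -13.4, 49.4]]
219 [[12.1, -11.9, 23.4], [9.3, -12.4, 31.4], [2.9, -13.5, 49.4]]
220 [[11.4, -11.9, 23.4], [8.5, -12.4, 31.4], [2.1, -13.5, 49.4]]
```

>>> move_arm --pt "16 -9 0 0 0 -0.0075 1" --pt "26 -15 0 0 0 0 1" --pt "24 -14 10 0 0 0 1" --pt "12.6 -6.3 25 0 0 0 1" --pt "0 0 30 0 0 0 1" --pt "0 0 30 0 0 0 1" --pt "0 0 18 0 0 0 1" --pt "0 0 5 0 0 0 1" --pt "0 0 0 0 0 0 1" --pt "0 0 0 0 0 0 1"

```text
time_s: 8.0
ee_pos: [480.3, -231.1, 92.6]
ee_rot: [[0.981, 0.196, 0.001], [0.196, -0.981, -0.001], [0.001, 0.001, -1.0]]
contact_force: [0.4, 0.4, -1.6]
width: 13.8
grip_force: 25.0
```

```bash
python3 - <<'E'
from nut import *
d=grab('wrist')
s=ctrl.read_state();p=s['ee_pos'];Rt=s['ee_rot'];print(p,np.degrees(np.arctan2(Rt[1,1],Rt[0,1])),Rt[:,2],s['contact_force'])
a=np.radians(11.45);ex=np.array([np.cos(a),np.sin(a)]);ey=np.array([-np.sin(a),np.cos(a)])
q=p[:2]-[488.1,-274.3];print('rail coords',q@ex,q@ey)
cv2.imwrite('pics/w4.png',cv2.resize(d['frame'][100:400,170:470],(600,600),interpolation=2))
E
```

```text
[ 480.58123659 -231.27132209   93.01383529] -78.72106367044242 [ 0.00208929 -0.0013967  -0.99999684] [ 0.07181952  0.49868877 -1.15368393]
rail coords 1.17261225328388 43.66490474608112
```

View pics/w4.png

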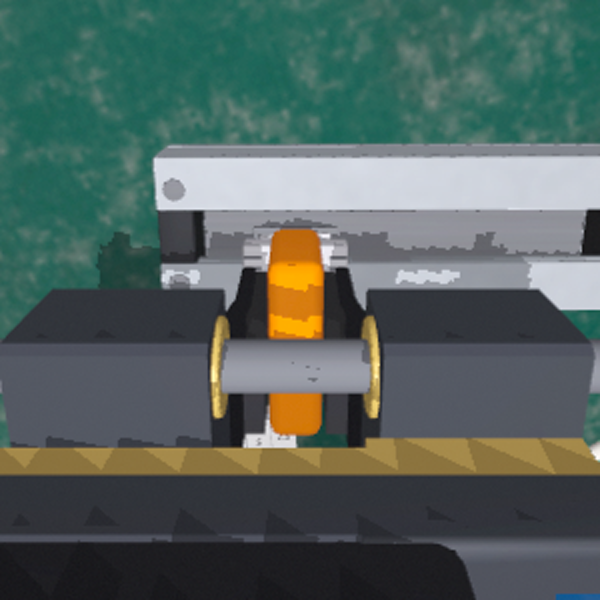

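The nut hangs over the slot at crop (297,245), and the slot edges are at v≈210 and 262. It sits about 1 mm off the centre line. I'll correct that and re-measure.

>>> move_arm --pt "-1.0 0 0 0 0 -0.003 1" --pt "0 0 0 0 0 0 1" --pt "0 0 0 0 0 0 1" --pt "0 0 0 0 0 0 1"

```text
time_s: 8.45
ee_pos: [478.8, -230.9, 91.8]
ee_rot: [[0.98, 0.198, 0.0], [0.198, -0.98, -0.0], [0.0, 0.0, -1.0]]
contact_force: [-0.8, 0.2, -0.9]
width: 13.8
grip_force: 25.0
```

```bash
cat > rc.py <<'E'
from nut import *
a=np.radians(11.45);ex=np.array([np.cos(a),np.sin(a)]);ey=np.array([-np.sin(a),np.cos(a)])
def st():
    s=ctrl.read_state();p=s['ee_pos'];R=s['ee_rot'];q=p[:2]-[488.1,-274.3]
    f=s['contact_force']
    print('t%.2f rail x %.2f y %.2f hz %.2f yaw %.2f'%(s['time_s'],q@ex,q@ey,p[2]+15.6,np.degrees(np.arctan2(R[1,1],R[0,1]))-11.45),'f rail',np.round([f[:2]@ex,f[:2]@ey,f[2]],1),'tilt',np.round(R[:2,2],4),'tq',np.round(s['ft_torque'],2))
    return p,R
E
python3 - <<'E'
from rc import *
P=[]
for i in range(4):
    d=grab('wrist');p,R=st()
g=cv2.GaussianBlur(cv2.cvtColor(d['frame'],cv2.COLOR_BGR2GRAY).astype(float),(3,3),0)
print(g[165:240,380].astype(int).tolist())
for name,(lo,hi),sg,cols in(('in1',(199,211),-1,range(370,450,3)),('out1',(173,184),1,range(260,450,3)),('in2',(226,238),1,range(375,450,3))):
    ed=[];cols=np.array(cols)
    for c in cols:
        k=np.diff(g[lo:hi,c])*sg;i=k.argmax();j0=max(0,i-2);w=np.clip(k[j0:i+3],0,None);ed.append(lo+(np.arange(j0,j0+len(w))*w).sum()/w.sum()+1)
    W=world(d,cols+.5,np.array(ed),31)[:,:2]-[488.1,-274.3]
    print(name,np.median(ed),'rail x',np.round(np.median(W@ex),2),'slope',np.degrees(np.polyfit(W@ey,W@ex,1)[0]))
for vv,h in(((231.2,30.6),(317.5,30.6),(222.5,-23.4))):
    print((world(d,317,vv,p[2]+h)[0]-p)@R)
print(g[205:240,301].astype(int).tolist())
E
```

```text
t8.50 rail x -0.57 y 44.51 hz 107.30 yaw -90.03 f rail [ 0.1 -0.2 -0.9] tilt [ 0.0002 -0.0001] tq [0.03 0.05 0.01]
t8.55 rail x -0.61 y 44.52 hz 107.26 yaw -90.03 f rail [ 0.5  1.  -1.7] tilt [ 0.0001 -0.0001] tq [-0.03  0.05  0.02]
t8.60 rail x -0.61 y 44.54 hz 107.19 yaw -90.03 f rail [-0.2 -0.5 -1.3] tilt [ 0.0001 -0.    ] tq [0.03 0.01 0.02]
t8.65 rail x -0.63 y 44.56 hz 107.15 yaw -90.03 f rail [-0.7  0.5 -1.5] tilt [ 0. -0.] tq [ 0.03  0.04 -0.03]
[104, 107, 108, 109, 113, 131, 148, 141, 133, 132, 134, 155, 192, 212, 214, 214, 214, 214, 214, 214, 214, 213, 213, 213, 213, 213, 213, 212, 212, 212, 211, 211, 212, 213, 213, 214, 215, 204, 174, 149, 144, 146, 146, 147, 148, 149, 149, 148, 149, 149, 148, 147, 146, 145, 145, 144, 144, 141, 134, 122, 108, 104, 111, 117, 123, 138, 151, 154, 154, 157, 173, 199, 212, 211, 201]
in1 203.32 rail x 11.62 slope -0.0674579231980918
out1 176.99526355855102 rail x 32.95 slope -0.003436777349213007
in2 230.00445103857567 rail x -11.15 slope -8.186973400917093
[ 24.79260408  -0.71986499 -30.59941723]
[-24.56835454  -0.74650739 -30.60058937]
[ 9.57110704 -0.88654125 23.40022005]
[149, 149, 150, 151, 150, 144, 131, 111, 111, 137, 152, 151, 160, 171, 158, 136, 137, 158, 185, 199, 200, 193, 179, 170, 172, 178, 180, 177, 170, 158, 119, 64, 39, 38, 39]
```

>>> move_arm --pt "0.6 0 4 0 0 0 1" --pt "0 0 5 0 0 0 1" --pt "0 0 5 0 0 0 1" --pt "0 0 5 0 0 0 1" --pt "0 0 5 0 0 0 1" --pt "0 0 1 0 0 0 1" --pt "0 0 0 0 0 0 1"

```text
time_s: 9.35
ee_pos: [479.0, -230.5, 66.1]
ee_rot: [[0.98, 0.198, -0.001], [0.198, -0.98, 0.0], [-0.001, -0.001, -1.0]]
contact_force: [0.2, -0.1, -1.7]
width: 14.0
grip_force: 25.0
```

```bash
python3 -c "
from rc import *
st()"
```

```text
t9.35 rail x -0.23 y 44.76 hz 81.73 yaw -90.03 f rail [ 0.2 -0.1 -1.7] tilt [-0.0006  0.0005] tq [ 0.02  0.07 -0.01]
```

>>> move_arm --pt "0.2 0 1 0 0 0 1" --pt "0 0 1 0 0 0 1" --pt "0 0 1 0 0 0 1" --pt "0 0 1 0 0 0 1" --pt "0 0 1 0 0 0 1" --pt "0 0 1 0 0 0 1" --pt "0 0 0 0 0 0 1"

```text
time_s: 10.05
ee_pos: [479.3, -230.5, 60.4]
ee_rot: [[0.98, 0.198, -0.0], [0.198, -0.98, 0.0], [-0.0, -0.0, -1.0]]
contact_force: [-0.1, 0.1, -0.8]
width: 14.0
grip_force: 25.0
```

```bash
python3 -c "
from rc import *
st()"
```

```text
t10.05 rail x 0.04 y 44.68 hz 75.95 yaw -90.03 f rail [-0.1  0.1 -0.8] tilt [-0.0003  0.0002] tq [ 0.05  0.03 -0.01]
```

>>> move_arm --pt "0 0 2 0 0 0 1" --pt "0 0 2 0 0 0 1" --pt "0 0 2 0 0 0 1" --pt "0 0 2 0 0 0 1" --pt "0 0 2 0 0 0 1" --pt "0 0 0 0 0 0 1"

```text
time_s: 10.65
ee_pos: [479.5, -230.6, 50.6]
ee_rot: [[0.98, 0.198, 0.0], [0.198, -0.98, 0.0], [0.0, -0.0, -1.0]]
contact_force: [-2.2, 1.6, 3.2]
width: 13.3
grip_force: 25.0
```

>>> move_arm --pt "0 0 2 0 0 0 1" --pt "0 0 2 0 0 0 1" --pt "0 0 2 0 0 0 1" --pt "0 0 1 0 0 0 1" --pt "0 0 0 0 0 0 1" --pt "0 0 0 0 0 0 1"

```text
time_s: 11.25
ee_pos: [479.5, -230.6, 43.8]
ee_rot: [[0.98, 0.198, 0.0], [0.198, -0.98, -0.0], [0.0, 0.0, -1.0]]
contact_force: [-1.2, 2.0, 6.4]
width: 13.8
grip_force: 25.0
```

```bash
python3 -c "
from rc import *
st()"
```

```text
t11.25 rail x 0.28 y 44.50 hz 59.42 yaw -90.03 f rail [-0.8  2.2  6.4] tilt [ 0.0001 -0.    ] tq [ 0.39  0.45 -0.02]
```

>>> move_arm --pt "-0.2 0 1 0 0 0 1" --pt "0 0 0 0 0 -0.1 1" --pt "0 0 0 0 0 -0.1 1" --pt "0 0 0 0 0 -0.1 1" --pt "0 0 0 0 0 -0.1 1" --pt "0 0 0 0 0 0 1"

```text
time_s: 11.85
ee_pos: [480.3, -231.3, 43.4]
ee_rot: [[0.824, 0.566, 0.002], [0.566, -0.824, -0.001], [0.001, 0.002, -1.0]]
contact_force: [-0.0, 0.9, 6.7]
width: 13.7
grip_force: 25.0
```

```bash
python3 -c "
from rc import *
st()"
```

```text
t11.85 rail x 0.87 y 43.68 hz 59.03 yaw -66.95 f rail [0.2 0.9 6.7] tilt [ 0.0022 -0.0014] tq [0.14 0.07 0.08]
```

>>> move_arm --pt "0 0 0 0 0 -0.13 1" --pt "0 0 0 0 0 -0.13 1" --pt "0 0 0 0 0 -0.13 1" --pt "0 0 0 0 0 -0.13 1" --pt "0 0 0 0 0 -0.13 1" --pt "0 0 0 0 0 -0.13 1" --pt "0 0 0 0 0 -0.13 1" --pt "0 0 0 0 0 -0.13 1" --pt "0 0 0 0 0 -0.13 1" --pt "0 0 0 0 0 0 1" --pt "0 0 0 0 0 0 1" --pt "0 0 0 0 0 0 1"

```text
time_s: 13.05
ee_pos: [480.5, -231.6, 43.6]
ee_rot: [[-0.197, 0.98, 0.003], [0.98, 0.197, -0.002], [-0.002, 0.002, -1.0]]
contact_force: [0.5, -0.1, 6.4]
width: 13.9
grip_force: 25.0
```

```bash
python3 -c "
from rc import *
p,R=st();print(R)"
```

```text
t13.05 rail x 1.03 y 43.37 hz 59.17 yaw -0.07 f rail [ 0.5 -0.2  6.4] tilt [ 0.0027 -0.0019] tq [ 0.03 -0.    0.05]
[[-0.19725512  0.98034855  0.00267187]
 [ 0.98034921  0.1972605  -0.00192684]
 [-0.00241603  0.00223929 -0.99999457]]
```

>>> move_arm --pt "0 -0.8 -1 0 0 0 1" --pt "0 0 -1 0 0 0 1" --pt "0 0 -1 0 0 0 1" --pt "0 0 -0.5 0 0 0 1" --pt "0 0 0 0 0 0 1" --pt "0 0 0 0 0 0 1"

```text
time_s: 13.65
ee_pos: [480.2, -231.6, 46.4]
ee_rot: [[-0.197, 0.98, 0.004], [0.98, 0.197, -0.002], [-0.003, 0.004, -1.0]]
contact_force: [5.0, -0.3, -1.7]
width: 13.8
grip_force: 25.0
```

```bash
python3 -c "
from rc import *
p,R=st()"
```

```text
t13.65 rail x 0.77 y 43.45 hz 62.05 yaw -0.09 f rail [ 4.8 -1.3 -1.7] tilt [ 0.004  -0.0018] tq [-0.13 -1.18  0.04]
```

>>> move_arm --pt "0 0 -0.5 0 0 0 1" --pt "0 0 -0.5 0 0 0 1" --pt "0 0 0 0 0 0 1"

```text
time_s: 13.95
ee_pos: [480.2, -231.5, 46.5]
ee_rot: [[-0.197, 0.98, 0.004], [0.98, 0.197, -0.002], [-0.003, 0.004, -1.0]]
contact_force: [9.1, -2.4, -9.0]
width: 14.0
grip_force: 25.0
```

```bash
python3 -c "
from rc import *
p,R=st()"
```

```text
t13.95 rail x 0.78 y 43.51 hz 62.09 yaw -0.10 f rail [ 8.4 -4.1 -9. ] tilt [ 0.0043 -0.0018] tq [-0.51 -1.71 -0.05]
```

>>> move_arm --pt "0 0 1.5 0 0 0 1" --pt "-2 0 0.5 0 0 0 1" --pt "-3 0 0 0 0 0 1" --pt "-3 0 0 0 0 0 1" --pt "-3 0 0 0 0 0 1" --pt "-2 0 0 0 0 0 1" --pt "0 0 0 0 0 0 1" --pt "0 0 0 0 0 0 1"

```text
time_s: 14.75
ee_pos: [480.5, -243.2, 45.0]
ee_rot: [[-0.197, 0.98, -0.001], [0.98, 0.197, 0.001], [0.001, -0.001, -1.0]]
contact_force: [-0.6, 2.3, 6.1]
width: 13.9
grip_force: 25.0
```

```bash
python3 -c "
from rc import *
p,R=st()"
```

```text
t14.75 rail x -1.25 y 32.00 hz 60.65 yaw -0.07 f rail [-0.1  2.3  6.1] tilt [-0.0012  0.001 ] tq [ 0.45  0.04 -0.06]
```

>>> move_arm --pt "-1 0.6 0 0 0 0 1" --pt "-1 0.4 -0.5 0 0 0 1" --pt "-1 0 -0.5 0 0 0 1" --pt "0 0 -0.5 0 0 0 1" --pt "0 0 -0.3 0 0 0 1" --pt "0 0 0 0 0 0 1"

```text
time_s: 15.35
ee_pos: [481.8, -245.8, 46.4]
ee_rot: [[-0.197, 0.98, -0.002], [0.98, 0.197, 0.001], [0.002, -0.001, -1.0]]
contact_force: [-1.7, 2.5, 3.0]
width: 14.1
grip_force: 25.0
```

```bash
python3 -c "
from rc import *
p,R=st()"
```

```text
t15.35 rail x -0.54 y 29.22 hz 62.00 yaw -0.08 f rail [-1.2  2.8  3. ] tilt [-0.0017  0.0012] tq [ 0.56  0.23 -0.01]
```

>>> move_arm --pt "0 0 -0.5 0 0 0 1" --pt "-0.6 0 0 0 0 0 1" --pt "-0.6 0 0 0 0 0 1" --pt "-0.6 0 0 0 0 0 1" --pt "-0.6 0 0 0 0 0 1" --pt "0 0 0 0 0 0 1"

```text
time_s: 15.95
ee_pos: [482.1, -247.4, 46.4]
ee_rot: [[-0.197, 0.98, -0.002], [0.98, 0.197, 0.002], [0.003, -0.002, -1.0]]
contact_force: [-1.7, 4.3, 0.3]
width: 13.7
grip_force: 25.0
```

```bash
python3 -c "
from rc import *
p,R=st()"
```

```text
t15.95 rail x -0.50 y 27.51 hz 62.03 yaw -0.08 f rail [-0.8  4.5  0.3] tilt [-0.0021  0.0025] tq [ 0.97  0.15 -0.03]
```

>>> move_arm --pt "-0.6 0 0 0 0 0 1" --pt "-0.6 0 0 0 0 0 1" --pt "-0.6 0 0 0 0 0 1" --pt "-0.6 0 0 0 0 0 1" --pt "0 0 0 0 0 0 1"

```text
time_s: 16.45
ee_pos: [482.7, -249.8, 46.5]
ee_rot: [[-0.197, 0.98, -0.002], [0.98, 0.197, 0.002], [0.003, -0.001, -1.0]]
contact_force: [-1.4, 5.4, -0.2]
width: 14.0
grip_force: 25.0
```

```bash
python3 -c "
from rc import *
p,R=st()"
```

```text
t16.45 rail x -0.41 y 25.09 hz 62.06 yaw -0.08 f rail [-0.3  5.5 -0.2] tilt [-0.0019  0.0024] tq [ 1.01  0.08 -0.04]
```

>>> move_arm --pt "-0.6 0 -0.3 0 0 0 1" --pt "-0.7 0 0 0 0 0 1" --pt "-0.7 0 0 0 0 0 1" --pt "-0.7 0 0 0 0 0 1" --pt "-0.7 0 0 0 0 0 1" --pt "-0.6 0 0 0 0 0 1" --pt "0 0 0 0 0 0 1"

```text
time_s: 17.15
ee_pos: [483.3, -253.4, 46.5]
ee_rot: [[-0.197, 0.98, -0.002], [0.98, 0.197, 0.003], [0.003, -0.002, -1.0]]
contact_force: [-0.7, 5.8, -0.4]
width: 13.8
grip_force: 25.0
```

>>> move_arm --pt "-0.6 0 -0.2 0 0 0 1" --pt "-0.7 0 0 0 0 0 1" --pt "-0.7 0 0 0 0 0 1" --pt "-0.7 0 0 0 0 0 1" --pt "-0.7 0 0 0 0 0 1" --pt "-0.6 0 0 0 0 0 1" --pt "0 0 0 0 0 0 1"

```text
time_s: 17.85
ee_pos: [483.9, -257.2, 46.5]
ee_rot: [[-0.197, 0.98, -0.003], [0.98, 0.197, 0.003], [0.004, -0.002, -1.0]]
contact_force: [-1.4, 5.8, -2.1]
width: 13.7
grip_force: 25.0
```

>>> move_arm --pt "-0.6 0 0 0 0 0 1" --pt "-0.7 0 0 0 0 0 1" --pt "-0.7 0 0 0 0 0 1" --pt "-0.7 0 0 0 0 0 1" --pt "-0.7 0 0 0 0 0 1" --pt "-0.6 0 0 0 0 0 1" --pt "0 0 0 0 0 0 1"

```text
time_s: 18.55
ee_pos: [484.8, -261.1, 46.5]
ee_rot: [[-0.197, 0.98, -0.003], [0.98, 0.197, 0.003], [0.004, -0.002, -1.0]]
contact_force: [-1.5, 5.5, -1.7]
width: 14.0
grip_force: 25.0
```

>>> move_arm --pt "-0.6 0 0 0 0 0 1" --pt "-0.7 0 0 0 0 0 1" --pt "-0.7 0 0 0 0 0 1" --pt "-0.7 0 0 0 0 0 1" --pt "-0.7 0 0 0 0 0 1" --pt "-0.6 0 0 0 0 0 1" --pt "0 0 0 0 0 0 1"

```text
time_s: 19.25
ee_pos: [487.2, -267.2, 48.4]
ee_rot: [[-0.197, 0.98, 0.001], [0.98, 0.197, -0.001], [-0.001, 0.001, -1.0]]
contact_force: [-1.3, 1.4, 4.0]
width: 13.5
grip_force: 25.0
```

The nut has sprung up about 2 mm, so it is in the notch. I'll let it rise fully.

>>> move_arm --pt "0 0 -0.7 0 0 0 1" --pt "0 0 -0.7 0 0 0 1" --pt "0 0 -0.5 0 0 0 1" --pt "0 0 0 0 0 0 1" --pt "0 0 0 0 0 0 1"

```text
time_s: 19.75
ee_pos: [487.1, -267.1, 50.0]
ee_rot: [[-0.197, 0.98, 0.001], [0.98, 0.197, -0.001], [-0.001, 0.001, -1.0]]
contact_force: [0.6, -0.1, 2.6]
width: 13.4
grip_force: 25.0
```

```bash
python3 -c "
from rc import *
p,R=st()"
```

```text
t19.75 rail x 0.42 y 7.30 hz 65.60 yaw -0.08 f rail [ 0.5 -0.2  2.6] tilt [ 0.0009 -0.0008] tq [ 0.02 -0.31 -0.02]
```

>>> move_arm --pt "0 0 -0.3 0 0 0 1" --pt "0 0 -0.2 0 0 0 1" --pt "0 0 0 0 0 0 1" --pt "0 0 0 0 0 0 1"

```text
time_s: 20.15
ee_pos: [487.0, -267.0, 50.4]
ee_rot: [[-0.197, 0.98, 0.001], [0.98, 0.197, -0.001], [-0.001, 0.001, -1.0]]
contact_force: [2.6, -1.7, 1.8]
width: 13.7
grip_force: 25.0
```

>>> move_arm --pt "0 0 0 0 0 0 1" --pt "0 0 0 0 0 0 1" --pt "0 0 0 0 0 0 0.6" --pt "0 0 0 0 0 0 0.6" --pt "0 0 0 0 0 0 0.6" --pt "0 0 0 0 0 0 0.6" --pt "0 0 0 0 0 0 0.6" --squeeze 6

```text
time_s: 20.85
ee_pos: [486.4, -266.5, 50.0]
ee_rot: [[-0.197, 0.98, -0.001], [0.98, 0.197, 0.0], [0.001, -0.0, -1.0]]
contact_force: [0.4, 0.2, 1.1]
width: 34.4
grip_force: 0.0
```

>>> move_arm --pt "0 0 -10 0 0 0 0.6" --pt "0 0 -25 0 0 0 0.6" --pt "0 0 -35 0 0 0 0.6" --pt "0 0 -35 0 0 0 0.6" --pt "-20 0 -25 0 0 0 0.6" --pt "-35 0 0 0 0 0 0.6" --pt "-20 0 0 0 0 0 0.6" --pt "0 0 0 0 0 0 0.6" --pt "0 0 0 0 0 0 0.6"

```text
time_s: 21.75
ee_pos: [501.2, -340.0, 180.4]
ee_rot: [[-0.196, 0.981, -0.0], [0.981, 0.196, 0.001], [0.001, -0.0, -1.0]]
contact_force: [0.1, -0.2, 0.7]
width: 34.7
grip_force: 0.0
```

```bash
python3 - <<'E'
from rc import *
d=grab('wrist');e=grab('side')
cv2.imwrite('pics/w5.png',np.hstack([d['frame'][0:400,140:540],cv2.resize(e['frame'][180:310,170:300],(400,400))]))
for n,d in(('wrist',d),('side',e)):
    for m in orange(d):
        v,u=np.where(m);P=world(d,u,v);P=P[(d['range_z'][v,u]>0)]
        P=P[(P[:,2]>40)&(P[:,1]<-200)]
        if len(P)<40: continue
        q=P[:,:2]-[488.1,-274.3];T=P[:,2]>np.percentile(P[:,2],60)
        print(n,len(P),'rail',np.median(q[T]@ex),np.median(q[T]@ey),'top z',np.median(P[T,2]),cv2.minAreaRect((P[T][:,:2]).astype(np.float32)))
E
```

```text
wrist 554 rail -1.6066447831441 5.572453794356093 top z 82.11872771741196 ((487.755859375, -266.7679748535156), (12.307658195495605, 47.37260055541992), 11.0007963180542)
side 130 rail -57.631920955665805 76.86642609732439 top z 603.7647423900044 ((413.8140563964844, -212.5681915283203), (23.15053939819336, 73.30374145507812), 88.3839340209961)
side 131 rail -93.74127359637664 61.343459712300714 top z 611.7179814756105 ((383.2701416015625, -232.14703369140625), (39.17113494873047, 20.1679630279541), 55.23657989501953)
side 101 rail -113.40815329212714 -9.392542286550036 top z 596.7684671204532 ((375.97796630859375, -303.38726806640625), (6.0926923751831055, 76.51380920410156), 48.390438079833984)
side 211 rail -91.06910242324466 -23.842593944330844 top z 591.2652000349456 ((399.0443420410156, -310.80084228515625), (7.01924991607666, 132.11512756347656), 48.61064529418945)
side 1014 rail 11.889991616475228 -78.90704991090666 top z 559.9612546392223 ((511.27239990234375, -342.8678894042969), (91.22283172607422, 52.88359832763672), 50.094398498535156)
side 212 rail 28.64839223597633 -89.58040382512979 top z 448.58568605181114 ((533.4024047851562, -358.2878723144531), (32.415077209472656, 8.757123947143555), 59.03813934326172)
side 199 rail 3.4139390446674374 4.291369414667402 top z 79.6353682510524 ((489.5765075683594, -267.98785400390625), (14.615942001342773, 48.506019592285156), 11.285024642944336)
```

View pics/w5.png

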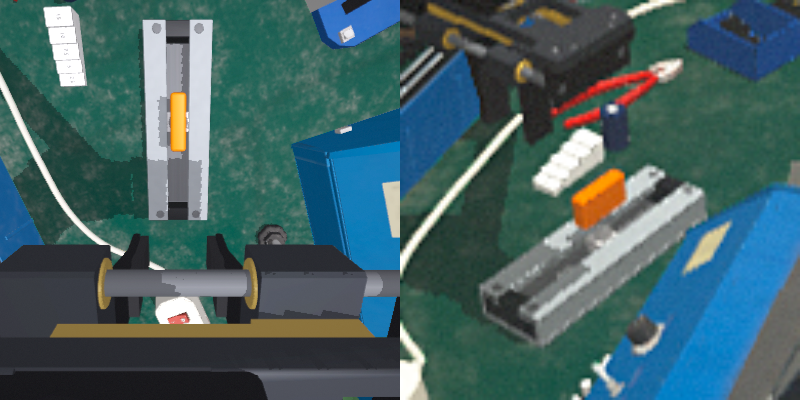

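The nut stands crosswise in the slot at crop (178,122), with its handle top at about 81 mm as it should be when caught. It is upright and released, and the bystanders are where they were. I'm handing in.

```bash
python3 -c "
from rig import ctrl
print(ctrl.job_done())"
```

```text
the job is handed in; nothing more can be done
None
```

The smaller spring nut is caught crosswise in the hidden notch, about 7 mm from the rail's middle, and released; I saw no sign that the capacitor, gauge or knob moved, and I handed the job in at about 22 s.

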